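Push the polish tray between the planters

ROBOT

A 6-joint arm with a two-finger parallel gripper is mounted at the origin on the work surface. World frame = base frame: x ahead of the robot, y to its left, z up, the work surface at z = 0. Lengths are in mm, angles in rad, forces in N, time in s.
With the tool pointing down it reaches from about 350 to 775 mm from the base axis. Payload 7.3 kg.
Tool frame: the origin (TCP) lies midway between the tips of the shut fingers; the grasp point (between the pads) lies 19 mm behind it (grip_depth is the distance from the TCP to the grasp point, in mm); z points along the fingers, y is the direction in which the jaws open and shut (so a half turn about z gives the same grasp; the last joint's range is limited). The gripper opens to 92 mm and grips with 3 to 60 N. Pads are 19 mm wide; open, the fingers measure 130 mm over their backs; the gripper's body (75 mm by 190 mm) begins 47 mm behind the grasp point.
Start: joints at [1.031, 0.342, 1.524, -0, 1.275, -0.146], TCP at [201.43, 484.841, 226.741] pointing down, gripper open.
Joint ranges: [-2.53, 2.53], [-0.77, 2.02], [0.04, 2.7], [-1, 4.14], [0.28, 2.66], [-3.11, 3.11]. Speed limits (rad/s): [2.57, 2.57, 3.14, 3.14, 3.14, 3.14].

INTERFACE

Orientations are given as [roll, pitch, yaw] about the fixed x, y, z axes, in that order (R = Rz(yaw) Ry(pitch) Rx(roll)).
In Python, from plant import get_obs, capture, close_job, spot_in, silhouettes, mark_of, grip_depth gives the robot as it stands.
- The arm moves only by the tool servo_tool, never from a script. Its arguments are lists of equal length, an entry for each row: "slide": the shift along the tool's x, y, z normalised to -1 to 1, where 1 is 20 cm, a list of three; "rot": the turn, a rotation vector about the tool's x, y, z normalised to -1 to 1, where 1 is pi rad, a list of three; "claw": the finger opening in mm, from 0 to 91.8. A call has 1 to 5 rows; each row is the pose to reach, as a shift and turn from the pose commanded when the call began, along the tool's axes at that moment, turning the shorter way round; what a row does not reach only later rows make up. A row lasts 1/8 s, in which the tool goes at most 62.5 mm and 10.7 degrees, less where a joint would pass 70% of its speed; a pose out of reach is approached as far as the arm can. A call with a number of a shift or a turn outside -1 to 1 is refused whole. A call with a gripper value outside its range is refused whole. The fingers move at their own pace and stop on an object; the grip force is fixed at half the most. Time passes only in rows, so rows that repeat a pose let the fingers close. It gives the time, the measured TCP pose, the force and the opening at its end, in the units of the state.
- get_obs(): the state, without advancing time (a new reading comes with each control period).
- capture(name): name is "scene" or "top" or "wrist"; returns a dict with "frame" (480x640x3 uint8, red, green, blue), "depth" (480x640 float32, mm along the optical axis (not along the pixel's ray), 0 where there is no reading), "vertical_fov" (degrees; the focal length in pixels is half the picture's height over the tangent of half this angle, whatever the lens; pixels are square), "cx", "cy" (the principal point, pixels), "D" ([k1, k2, p1, p2, k3] as OpenCV has them; the pictures are not rectified), "position" and "rotation" of the camera in the world. Camera axes: x right, y down, z forward; pixel columns grow to the right and rows downward; lengths in mm; the calibration is good to about 2 mm. A picture is of the moment at which its call begins.
- close_job(): hands the job in, once; it reports no verdict.
Trained networks look in the newest picture that a camera, given by its name, has taken for a name from the list of things; names that differ only in an ending like _2 or _b are one class to them, and where a whole thing is asked for, a point or a joint stands for the part that bears it (a point fixed in the world has none). Each returns a list of dicts, best first, with "confidence" (0 to 1); they miss things now and then, are a little off and sometimes report something else, mostly with a low value. They report only what shows in the picture. A call takes as long as a camera call.
- spot_in(query, camera): "box" ([left, top, right, bottom] in pixels, round what is visible of it).
- silhouettes(query, camera): "pixels" (480x640 bool, what is visible of it) and "box" ([left, top, right, bottom] in pixels, round what is visible of it).
- mark_of(query, camera): "xy" ([column, row] in pixels: a listed point, or the origin of a listed thing).
The state is a dict: "time": time; "joint_positions": joint angles; "dq": joint speeds; "tau": joint torques, N m; "tool_pos": TCP position; "tcp_rot": TCP orientation; "contact_force": force on the tool from outside, world axes, zero at the start; "moment": the same for the moment, N m; "grip_width": finger opening in mm.
Only numpy, scipy, OpenCV 4.12 (cv2) and the standard library are available. Lean on these libraries where they do the work, as an engineer would, in place of code of your own. Each camera call takes 0.05 s, during which the arm holds its last target. There are 200 camera calls.

TASK

Push the cardboard tray of pink nail polish along the counter, lengthways through the narrow gap between the two planters, until its end sits square against the white riser behind them. Push it with the fingers only: keep it flat on the counter, never lifting or tipping it, and leave the other things on the counter where they are.

Things in the scene. Friction and masses are not known exactly. Their poses are not given: they have to be found in the camera images.
- tray: Loose cardboard tray of pink nail-polish bottles with black caps, 0.3 to 0.55 kg, flat on the counter. 80 mm wide (its x), 110 mm long (its y); upright walls to 36 mm, caps to 63 mm. Origin: centre of its underside, z = 0. Starts on the -y side of the planters, its long side within 0.4 rad of world y. It slides with friction.
- bay: Fixed display bay: two dark round planters and a white riser, all stuck to the counter. Origin: on the counter, midway between the planters. Its y axis runs through the gap to the riser (within 0.22 rad of world +y), its x axis across the gap. The gap is 88 mm wide, 8 mm more than the tray. With the tray's end against the riser, the tray's centre is at y = +110 mm.
- planter_a (a point): Centre of the foot of one planter, at x = -86 mm of the bay: a fixed upright dark cylinder, radius 42 mm, 50 mm tall, with green leaves to about 70 mm.
- planter_b (a point): Centre of the foot of the other, identical planter, at x = +86 mm of the bay.
- riser_foot (a point): Foot of the middle of the white riser's upright front face, on the counter, at y = +165 mm of the bay; axes as the bay's. The face is 160 mm wide and 45 mm tall; a second step, 90 mm tall with bottles on it, begins 50 mm further back. Fixed and rigid.
- jar_white: Bystander: white cream jar with a white lid, 44 mm across, 40 mm tall, standing on the riser side of the +x planter. Loose; origin at the centre of its underside.
- jar_amber: Bystander: amber jar with a black lid, 40 mm across, 42 mm tall, standing on the riser side of the -x planter. Loose; origin at the centre of its underside.
- polish_teal: Bystander: single teal nail-polish bottle with black cap, 21 mm across, 60 mm tall. Loose; origin at the centre of its underside.
- polish_violet: Bystander: single violet nail-polish bottle with black cap, 21 mm across, 60 mm tall. Loose; origin at the centre of its underside.
- file_block: Bystander: pale pink nail-buffer block, 95 x 26 mm, 26 mm tall. Loose; origin at the centre of its underside.
- lotion: Bystander: blue lotion bottle with white cap, 52 mm across, 90 mm tall. Loose; origin at the centre of its underside.

How it is judged:
By the outcome, as a careful person would: the job done as asked, in the order asked, and still so for the second after the job is handed in, with the robot touching nothing.
It also fails if it takes over 70 s, if anything falls off the work surface, if the arm or the gripper's body presses on something with over 40 N, if the wrist force passes 120 N, or if a joint passes its speed limit or range.

## Working session

There is one attempt and no reset: what is moved stays moved. The work goes in short steps, Python scripts to look and compute and a tool call to move; the robot and the scene stay as the last step left them, time stands still between calls to the robot, and variables do not carry over. Pictures are saved under pics/ and viewed, about 8 in all and at most 12, crops included, and the job is handed in when it is done.

Besides the shell and the picture viewer there is one more tool, called after ">>>" as a command line: name --argument value ..., lists and objects as JSON in quotes. servo_tool: Moves the arm, as the interface text tells. Scaled input: -1 to 1 covers 20 cm each way for a shift and pi rad each way for a turn. Its arguments: {"type":"object","properties":{"slide":{"type":"array","items":{"type":"array","items":{"type":"number"}}},"rot":{"type":"array","items":{"type":"array","items":{"type":"number"}}},"claw":{"type":"array","items":{"type":"number"}}},"required":["slide","rot","claw"]}

```bash
mkdir -p pics; cat > h.py <<'E'
import numpy as np, cv2
from plant import *
def K(c):
    f=c["frame"].shape[0]/2/np.tan(np.radians(c["vertical_fov"])/2)
    return np.array([[f,0,c["cx"]],[0,f,c["cy"]],[0,0,1.]])
def rays(c,px):
    u=cv2.undistortPoints(np.array(px,float).reshape(-1,1,2),K(c),np.array(c["D"],float))[:,0]
    return np.c_[u,np.ones(len(u))]
def onplane(c,px,z=0):
    d=rays(c,px)@np.array(c["rotation"]).T; p=np.array(c["position"])
    return p+d*((z-p[2])/d[:,2])[:,None]
def cloud(c,mask):
    r,q=np.nonzero(mask&(c["depth"]>0)); 
    return np.array(c["position"])+(rays(c,np.c_[q,r])*c["depth"][r,q][:,None])@np.array(c["rotation"]).T
def save(c,n): cv2.imwrite("pics/"+n,c["frame"][:,:,::-1])
E
python3 - <<'E'
from h import *
o=get_obs();print(o["tool_pos"],o["tcp_rot"],o["time"],grip_depth)
for n in ("scene","top"):
    c=capture(n);save(c,n+"1.png");print(n,c["position"])
    for t in ["tray","bay","planter_a","planter_b","riser_foot","jar_white","jar_amber","polish_teal","polish_violet","file_block","lotion"]:
        for m in mark_of(t,n)[:2]:
            print(t,round(m["confidence"],2),np.round(m["xy"]),np.round(onplane(c,[m["xy"]])[0]))
    for t in ["tray","planter_a"]:
      for s in silhouettes(t,n)[:2]:
        P=cloud(c,s["pixels"]);print(t,s["confidence"],s["box"],np.percentile(P,[2,50,98],axis=0).round())
        if t=="tray":
            q=P[(P[:,2]>28)&(P[:,2]<75)][:,:2].astype(np.float32)
            print(cv2.minAreaRect(q))
E
```

```text
[201.21050216 484.46062857 226.03368792] [-3.14003381e+00 -2.11231485e-04  2.74779867e+00] 0.0 18.8
scene [938.66667749 -35.45407764 681.94106774]Traceback (most recent call last):
  File "<stdin>", line 7, in <module>
  File "h.py", line 11, in onplane
    return p+d*((z-p[2])/d[:,2])[:,None]
                         ~^^^^^
IndexError: too many indices for array: array is 1-dimensional, but 2 were indexed
```

```bash
sed -i 's/np.array(c\["rotation"\])/rot(c)/' h.py; cat >> h.py <<'E'
from scipy.spatial.transform import Rotation as Ro
def rot(c):
    r=np.array(c["rotation"],float)
    return r if r.shape==(3,3) else Ro.from_euler("xyz",r).as_matrix()
E
python3 - <<'E'
from h import *
for n in ("scene","top"):
    c=capture(n);save(c,n+"1.png");print(n,c["position"],c["rotation"],rot(c)[:,2],c["D"])
    for t in ["tray","bay","planter_a","planter_b","riser_foot","jar_white","jar_amber","polish_teal","polish_violet","file_block","lotion"]:
        for m in mark_of(t,n)[:2]:
            print(t,round(m["confidence"],2),np.round(m["xy"]),np.round(onplane(c,[m["xy"]])[0]))
    for t in ["tray","planter_a"]:
      for s in silhouettes(t,n)[:2]:
        P=cloud(c,s["pixels"]);print(t,s["confidence"],s["box"],np.percentile(P,[2,50,98],axis=0).round())
        if t=="tray":
            q=P[(P[:,2]>28)&(P[:,2]<75)][:,:2].astype(np.float32)
            print(cv2.minAreaRect(q))
E
```

```text
scene [938.66667749 -35.45407764 681.94106774] [-2.58712566 -0.00704977  1.66729378] [-0.52461831 -0.04476051 -0.85016006] [0.01645312 0.         0.         0.         0.        ]
tray 0.9 [254. 236.] [ 540. -174.    0.]
bay 0.97 [375. 265.] [578.  47.   0.]
planter_a 0.96 [377. 225.] [493.  50.   0.]
planter_b 0.96 [377. 225.] [493.  50.   0.]
riser_foot 0.6 [473. 281.] [591. 216.   0.]
jar_white 0.85 [425. 330.] [688. 130.   0.]
jar_amber 0.59 [446. 216.] [459. 179.   0.]
polish_teal 0.73 [321. 176.] [390. -65.   0.]
polish_teal 0.46 [115. 200.] [ 486. -452.    0.]
polish_violet 0.48 [299. 344.] [731. -70.   0.]
file_block 0.8 [201. 151.] [ 348. -317.    0.]
lotion 0.68 [116. 197.] [ 480. -451.    0.]
tray 0.8 [214.9, 196.9, 291.9, 261.4] [[ 501. -235.    5.]
 [ 551. -172.   37.]
 [ 589. -118.   63.]]
((537.1338500976562, -176.64857482910156), (110.3707046508789, 81.24615478515625), 69.53861999511719)
planter_a 0.78 [345.9, 193.0, 570.6, 337.3] [[480.  15.   8.]
 [616. 238.  51.]
 [701. 292. 149.]]
top [ 335.01245101  -91.53940354 1073.65175345] [-2.94514574  0.01928537 -1.57521264
[... 233 characters left out ...]
r_b 0.75 [266. 172.] [662.  45.   0.]
riser_foot 0.96 [175. 213.] [585. 217.   0.]
jar_white 0.98 [223. 162.] [685. 127.   0.]
jar_amber 0.61 [193. 279.] [461. 176.   0.]
polish_teal 0.46 [324. 316.] [392. -65.   0.]
polish_violet 0.61 [330. 138.] [729. -77.   0.]
polish_violet 0.57 [221. 159.] [689. 132.   0.]
file_block 0.64 [470. 345.] [ 338. -326.    0.]
lotion 0.69 [530. 267.] [ 478. -445.    0.]
tray 0.67 [349.5, 201.0, 424.0, 268.6] [[ 486. -235.   -1.]
 [ 533. -176.   35.]
 [ 584. -121.   65.]]
((535.3180541992188, -178.1123046875), (110.58154296875, 81.684326171875), 69.98587799072266)
planter_a 0.69 [102.2, 141.2, 289.6, 289.0] [[458.  13.  -0.]
 [584. 227.  51.]
 [689. 301. 148.]]
```

View pics/top1.png

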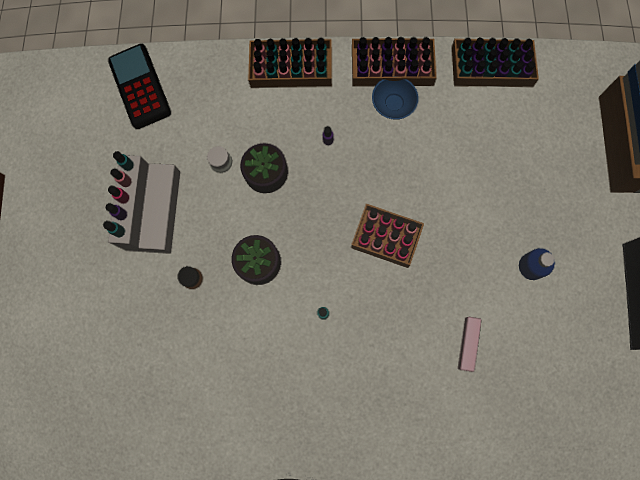

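View pics/scene1.png

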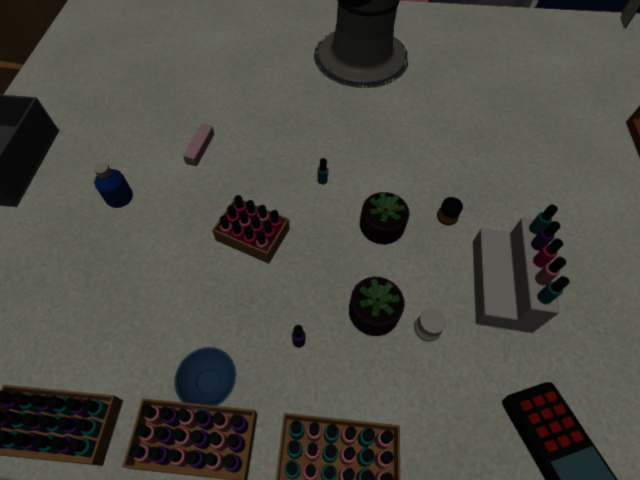

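The top view shows the tray at (388,235), long axis about 0.35 rad off, planters at (264,167) and (256,259), the riser front edge at about x=175. Both bystander bottles are clear of the route. Next I'll fit the bay accurately from depth.

```bash
cat >> h.py <<'E'
from scipy.optimize import least_squares
def circ(p,r=None):
    f=(lambda v:np.hypot(p[:,0]-v[0],p[:,1]-v[1])-(v[2] if r is None else r))
    s=least_squares(f,[*p.mean(0)[:2],42.],loss="soft_l1");return s.x,np.abs(s.fun).mean()
def full(c): return cloud(c,np.ones(c["depth"].shape,bool))
def bayfit(c):
    P=full(c); out=[]
    for g in ((493,50),(662,45)):
        d=np.hypot(P[:,0]-g[0],P[:,1]-g[1])
        q=P[(d<60)&(P[:,2]>12)&(P[:,2]<44)]      # side wall
        out.append(("wall",len(q),*[np.round(x,1) for x in circ(q,42)] ) if len(q)>30 else len(q))
        q=P[(d<60)&(P[:,2]>46)&(P[:,2]<54)]
        if len(q)>30: out.append(("top",len(q),np.round(cv2.minEnclosingCircle(q[:,:2].astype(np.float32))[0],1),np.round(cv2.minEnclosingCircle(q[:,:2].astype(np.float32))[1],1)))
    m=(P[:,0]>515)&(P[:,0]<660)&(P[:,1]>190)&(P[:,1]<235)
    q=P[m&(P[:,2]>8)&(P[:,2]<38)]
    if len(q)>30:
        s=least_squares(lambda v:q[:,1]-v[0]-v[1]*(q[:,0]-588),[215,0.],loss="soft_l1").x
        out.append(("face y at x=588, yaw",len(q),np.round(s,3)))
    m=(P[:,0]>480)&(P[:,0]<700)&(P[:,1]>190)&(P[:,1]<262)
    q=P[m&(P[:,2]>42)&(P[:,2]<48)]
    if len(q)>30: out.append(("step",len(q),cv2.minAreaRect(q[:,:2].astype(np.float32)),cv2.boxPoints(cv2.minAreaRect(q[:,:2].astype(np.float32))).round(1).tolist()))
    for o in out: print(o)
def trayfit(c):
    P=full(c); n=c.get("n")
    s=silhouettes("tray",n)[0] if n else None
    Q=cloud(c,s["pixels"]) if s else P
    q=Q[(Q[:,2]>28)&(Q[:,2]<42)][:,:2].astype(np.float32)
    r=cv2.minAreaRect(q);print("tray",r)
E
python3 - <<'E'
from h import *
for n in ("scene","top"):
    c=capture(n);c["n"]=n;print(n);bayfit(c);trayfit(c)
    from plant import *
o=get_obs();print(o["time"])
E
```

```text
scene
('wall', 433, array([492. ,  57.7,  42. ]), np.float64(0.5))
('top', 867, array([493.3,  57.3]), np.float64(42.0))
('wall', 362, array([663.4,  46.2,  42. ]), np.float64(0.3))
('top', 1285, array([663.6,  45.4]), np.float64(42.4))
('face y at x=588, yaw', 486, array([ 2.1594e+02, -6.8000e-02]))
('step', 2534, ((591.27587890625, 236.405517578125), (51.13735580444336, 160.77447509765625), 89.99349212646484), [[510.8999938964844, 210.8000030517578], [671.7000122070312, 210.8000030517578], [671.7000122070312, 262.0], [510.8999938964844, 262.0]])Traceback (most recent call last):
  File "<stdin>", line 3, in <module>
  File "h.py", line 44, in trayfit
    s=silhouettes("tray",n)[0] if n else None
      ~~~~~~~~~~~~~~~~~~~~~^^^
IndexError: list index out of range
```

```bash
sed -i 's/    s=silhouettes.*/    s=None; P=P[(abs(P[:,0]-g[0])<80)\&(abs(P[:,1]-g[1])<80)]/; s/def trayfit(c)/def trayfit(c,g=(537,-177))/' h.py; cat >> h.py <<'E'
def go(targets,start=None):
    """targets: (x,y,z,yaw) world, tool down; prints slide & rot rows from start (x,y,z,yaw)"""
    if start is None:
        o=get_obs();start=(*o["tool_pos"],o["tcp_rot"][2])
    R0=Ro.from_euler("xyz",[np.pi,0,start[3]])
    S=[];T=[]
    for t in targets:
        S.append((R0.inv().apply(np.array(t[:3])-start[:3])/200).round(4).tolist())
        T.append(((R0.inv()*Ro.from_euler("xyz",[np.pi,0,t[3]])).as_rotvec()/np.pi).round(4).tolist())
    print("slide",S);print("rot",T)
E
python3 - <<'E'
from h import *
for n in ("scene","top"):
    c=capture(n);c["n"]=n;trayfit(c)
    if n=="top": bayfit(c)
a=(201.4,484.8,226.7,2.748);b=(320,230,240,2.25);d=(430,-20,240,1.72);e=(508,-257,200,1.218)
go([b],a);go([d],b);go([e],d)
E
```

```text
tray ((536.6072998046875, -177.13580322265625), (110.97383880615234, 81.71874237060547), 70.16117095947266)
tray ((535.4437866210938, -178.16961669921875), (110.91621398925781, 81.60469055175781), 70.16754150390625)
('wall', 139, array([491.4,  55.8,  42. ]), np.float64(0.2))
('top', 1036, array([491.3,  55.7]), np.float64(42.1))
('wall', 217, array([663.5,  44.4,  42. ]), np.float64(0.4))
('top', 918, array([662.4,  44.6]), np.float64(42.3))
('face y at x=588, yaw', 381, array([ 2.16056e+02, -6.60000e-02]))
('step', 1758, ((589.3617553710938, 240.05450439453125), (51.69300842285156, 160.35235595703125), 86.65972137451172), [[507.79998779296875, 218.89999389648438], [667.9000244140625, 209.60000610351562], [670.9000244140625, 261.20001220703125], [510.79998779296875, 270.5]])
slide [[-1.0362, -0.9492, -0.0665]]
rot [[0.0, -0.0, 0.1585]]
slide [[-1.3181, -0.3573, -0.0]]
rot [[0.0, -0.0, 0.1687]]
slide [[-1.2298, 0.2095, 0.2]]
rot [[-0.0, -0.0, 0.1598]]
```

>>> servo_tool --slide '[[-1, -0.92, -0.06], [-1, -0.92, -0.06], [-1, -0.92, -0.06], [-1, -0.92, -0.06], [-1, -0.92, -0.06]]' --rot '[[0, 0, 0.16], [0, 0, 0.16], [0, 0, 0.16], [0, 0, 0.16], [0, 0, 0.16]]' --claw '[30, 30, 30, 30, 30]'

```text
time: 2.33
tool_pos: [316.5, 235.7, 239.1]
tcp_rot: [3.141, 0.001, 2.242]
contact_force: [0.3, 0.2, -0.4]
grip_width: 46.2
```

>>> servo_tool --slide '[[-1, -0.27, 0], [-1, -0.27, 0], [-1, -0.27, 0], [-1, -0.27, 0], [-1, -0.27, 0]]' --rot '[[0, 0, 0.16], [0, 0, 0.16], [0, 0, 0.16], [0, 0, 0.16], [0, 0, 0.16]]' --claw '[30, 30, 30, 30, 30]'

```text
time: 2.95
tool_pos: [398.6, 47.1, 238.7]
tcp_rot: [3.142, -0.0, 1.739]
contact_force: [-0.7, 1.0, -0.5]
grip_width: 29.9
```

```bash
python3 - <<'E'
from h import *
o=get_obs();print(o["time"],o["tool_pos"],o["tcp_rot"],o["grip_width"])
t=np.array([536,-177.6]);u=np.array([np.sin(.347),np.cos(.347)])
for k,z in ((-88,180),(-88,18)): go([(*(t+k*u),z,np.pi/2-.347)])
E
```

```text
2.95 [398.6051147   47.09650674 238.66800685] [ 3.14154175e+00 -1.09846274e-04  1.73931616e+00] 29.886134194941075
slide [[-1.6056, 0.2719, 0.2933]]
rot [[-0.0, -0.0, 0.1641]]
slide [[-1.6056, 0.2719, 1.1033]]
rot [[-0.0, -0.0, 0.1641]]
```

>>> servo_tool --slide '[[-1, 0.17, 0.2], [-1, 0.17, 0.2], [-1, 0.17, 0.2], [-1, 0.17, 0.2], [-1, 0.17, 0.2]]' --rot '[[0, 0, 0.164], [0, 0, 0.164], [0, 0, 0.164], [0, 0, 0.164], [0, 0, 0.164]]' --claw '[30, 30, 30, 30, 30]'

```text
time: 3.58
tool_pos: [465.8, -142.4, 198.3]
tcp_rot: [-3.14, -0.001, 1.228]
contact_force: [0.1, -0.2, 0.9]
grip_width: 30.2
```

```bash
python3 - <<'E'
from h import *
o=get_obs();print(o["time"],o["tool_pos"],o["tcp_rot"],o["grip_width"])
t=np.array([536,-177.6]);u=np.array([np.sin(.347),np.cos(.347)])
for k,z in ((-88,120),(-88,18)): go([(*(t+k*u),z,np.pi/2-.347)])
c=capture("wrist");save(c,"w1.png")
trayfit(c)
E
```

```text
3.575 [ 465.78727225 -142.3898627   198.2762634 ] [-3.14019161e+00 -6.98980538e-04  1.22788281e+00] 30.153792111187673
slide [[-0.4878, 0.388, 0.3914]]
rot [[-0.0, -0.0, 0.0013]]
slide [[-0.4878, 0.388, 0.9014]]
rot [[-0.0, -0.0, 0.0013]]
tray ((538.0736083984375, -171.84149169921875), (93.61237335205078, 80.38253784179688), 70.00630950927734)
```

View pics/w1.png

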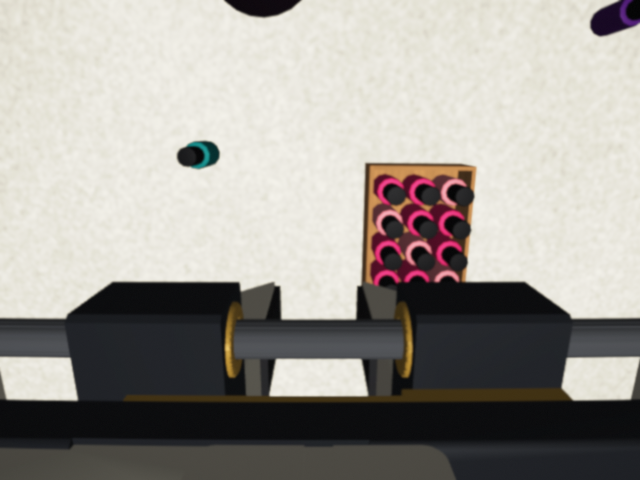

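The wrist view confirms the tray yaw (70.0°), with the tray ahead and to the right of the tool. Next I move behind it and go down.

>>> servo_tool --slide '[[-0.25, 0.2, 0], [-0.49, 0.388, 0.1], [-0.49, 0.388, 0.3], [-0.49, 0.388, 0.6], [-0.49, 0.388, 0.8]]' --rot '[[0, 0, 0], [0, 0, 0.001], [0, 0, 0.001], [0, 0, 0.001], [0, 0, 0.001]]' --claw '[30, 30, 30, 30, 30]'

```text
time: 4.25
tool_pos: [505.5, -258.4, 37.2]
tcp_rot: [-3.14, -0.001, 1.227]
contact_force: [1.1, 0.2, 0.8]
grip_width: 29.4
```

>>> servo_tool --slide '[[0, 0, 0.06], [0, 0, 0.1], [0, 0, 0.1]]' --rot '[[0, 0, 0], [0, 0, 0], [0, 0, 0]]' --claw '[30, 30, 30]'

```text
time: 4.62
tool_pos: [506.8, -261.3, 19.9]
tcp_rot: [3.14, 0.0, 1.225]
contact_force: [-0.2, -0.9, 0.5]
grip_width: 30.1
```

```bash
cat >> h.py <<'E'
B=np.array([577.6,51.0]); BY=-0.067
def tb(p,yaw):  # world -> bay
    d=np.array(p)-B;c,s=np.cos(BY),np.sin(BY)
    return np.round([c*d[0]+s*d[1],-s*d[0]+c*d[1],yaw-BY],3)
def fwd(y): return np.array([-np.sin(y),np.cos(y)])
E
python3 - <<'E'
from h import *
o=get_obs();print(o["time"],o["tool_pos"],o["tcp_rot"])
t=np.array([536.2,-177.5]);y=-.349
print("tray in bay",tb(t,y)); d=o["tool_pos"][:2]-t
print("tool rel tray",d@fwd(y),d@[np.cos(y),np.sin(y)],o["tcp_rot"][2]-np.pi/2-y)
# arc sim: straight L then arc radius R to BY
for R in (130,160,200):
  for L in (40,50,60,70,80):
    p=t+L*fwd(y);yy=y
    while yy<BY: p=p+fwd(yy);yy+=1/R
    print(R,L,tb(p,yy))
E
```

```text
4.625 [ 506.77172008 -261.26367895   19.94100878] [3.13969121e+00 3.59972726e-04 1.22501186e+00]
tray in bay [ -26.009 -230.759   -0.282]
tool rel tray -88.77724086623589 0.9894819794787504 0.0032155295368931913
130 40 [-9.60300e+00 -1.55843e+02  3.00000e-03]
130 50 [-6.82000e+00 -1.46238e+02  3.00000e-03]
130 60 [-4.03800e+00 -1.36633e+02  3.00000e-03]
130 70 [-1.25500e+00 -1.27028e+02  3.00000e-03]
130 80 [ 1.52800e+00 -1.17423e+02  3.00000e-03]
160 40 [-8.41900e+00 -1.46955e+02  5.00000e-03]
160 50 [-5.6360e+00 -1.3735e+02  5.0000e-03]
160 60 [-2.85300e+00 -1.27745e+02  5.00000e-03]
160 70 [-7.0000e-02 -1.1814e+02  5.0000e-03]
160 80 [ 2.71200e+00 -1.08535e+02  5.00000e-03]
200 40 [-6.83800e+00 -1.36103e+02  3.00000e-03]
200 50 [-4.05600e+00 -1.26498e+02  3.00000e-03]
200 60 [-1.27300e+00 -1.16893e+02  3.00000e-03]
200 70 [ 1.51000e+00 -1.07288e+02  3.00000e-03]
200 80 [ 4.2930e+00 -9.7683e+01  3.0000e-03]
```

>>> servo_tool --slide '[[0.05, 0, 0], [0.1, 0, 0], [0.14, 0, 0], [0.18, 0, 0], [0.22, 0, 0]]' --rot '[[0, 0, 0], [0, 0, 0], [0, 0, 0], [0, 0, 0], [0, 0, 0]]' --claw '[30, 30, 30, 30, 30]'

```text
time: 5.25
tool_pos: [521.3, -219.9, 19.0]
tcp_rot: [3.141, 0.0, 1.224]
contact_force: [-0.8, -3.1, 1.9]
grip_width: 30.1
```

>>> servo_tool --slide '[[0.04, 0, 0], [0.07, 0, 0], [0.1, 0, 0], [0.13, 0, 0], [0.13, 0, 0]]' --rot '[[0, 0, 0], [0, 0, 0], [0, 0, 0], [0, 0, 0], [0, 0, 0]]' --claw '[30, 30, 30, 30, 30]'

```text
time: 5.88
tool_pos: [529.7, -194.6, 18.4]
tcp_rot: [-3.141, -0.001, 1.224]
contact_force: [0.0, -0.4, 1.0]
grip_width: 30.0
```

```bash
cat >> h.py <<'E'
def look(g,view=None):
    o=get_obs();print(o["time"],o["tool_pos"].round(1),o["tcp_rot"].round(3),"F",np.round(o["contact_force"],1), "tool in bay",tb(o["tool_pos"][:2],o["tcp_rot"][2]-np.pi/2))
    for n in ("scene","top","wrist"):
        c=capture(n)
        P=full(c);P=P[(np.hypot(P[:,0]-g[0],P[:,1]-g[1])<75)&(P[:,2]>29)&(P[:,2]<42)]
        y=o["tcp_rot"][2]-np.pi/2; d=P[:,:2]-o["tool_pos"][:2]
        P=P[(d@fwd(y))>12]      # drop gripper points
        r=cv2.minAreaRect(P[:,:2].astype(np.float32));w,h=r[1];a=np.radians(r[2])
        if w<h: a+=np.pi/2
        a-=np.pi/2
        if a<-np.pi/2: a+=np.pi
        if a>np.pi/2: a-=np.pi
        print(n,np.round(r[0],1),np.round(r[1],1),round(a,3),"bay",tb(r[0],a))
        if view and n==view: save(c,f"v{int(o['time']*100)}.png");print(f"v{int(o['time']*100)}.png")
E
python3 - <<'E'
from h import *
look((556,-122))
E
```

```text
5.875 [ 529.7 -194.6   18.4] [-3.141e+00 -1.000e-03  1.224e+00] F [ 0.  -0.4  1. ] tool in bay [ -31.33  -248.209   -0.279]
scene [ 552.1 -130.9] [110.9  82. ] -0.347 bay [ -13.228 -183.2     -0.28 ]
top [ 557.3 -114.9] [74.7 80.6] 1.223 bay [  -9.168 -166.85     1.29 ]
wrist [ 549.  -138.9] [93.9 80.9] -0.346 bay [ -15.783 -191.37    -0.279]
```

```bash
cat >> h.py <<'E'
def arc(L,R,th,D,n,ny=1):
    """n rows ~equal path; straight L then left turn th radius R (tray centre); D tool behind centre. rows in groups of 5, re-based"""
    tot=L+R*abs(th); s=np.arange(1,n+1)*tot/n; sg=np.sign(th)
    W=[(0,0,0)]
    for v in s:
        t=max(0,v-L)/R
        W.append((min(v,L)+R*np.sin(t)+D*(1-np.cos(t)), sg*(-R*(1-np.cos(t))+D*np.sin(t)), -sg*t))
    W=np.array(W)
    for i in range(0,n,5):
        b=W[i];c,s_=np.cos(b[2]),np.sin(b[2])
        for w in W[i+1:i+6]:
            d=w-b; print([round((c*d[0]+s_*d[1])/200,4),round((-s_*d[0]+c*d[1])/200,4)],round(d[2]/np.pi,4))
        print()
E
python3 - <<'E'
from h import *
arc(23,200,.28,66,10)
E
```

```text
[np.float64(0.0395), np.float64(0.0)] -0.0
[np.float64(0.079), np.float64(0.0)] -0.0
[np.float64(0.1185), np.float64(0.0011)] -0.0011
[np.float64(0.1583), np.float64(0.0133)] -0.0137
[np.float64(0.1985), np.float64(0.0238)] -0.0263

[np.float64(0.0397), np.float64(0.0123)] -0.0126
[np.float64(0.0799), np.float64(0.0229)] -0.0251
[np.float64(0.1205), np.float64(0.032)] -0.0377
[np.float64(0.1615), np.float64(0.0395)] -0.0503
[np.float64(0.2026), np.float64(0.0453)] -0.0629
```

>>> servo_tool --slide '[[0.04, 0, 0], [0.079, 0, 0], [0.1185, 0.001, 0], [0.158, 0.0133, 0], [0.1985, 0.0238, 0]]' --rot '[[0, 0, 0], [0, 0, 0], [0, 0, -0.001], [0, 0, -0.0137], [0, 0, -0.0263]]' --claw '[30, 30, 30, 30, 30]'

```text
time: 6.65
tool_pos: [548.2, -159.3, 18.8]
tcp_rot: [3.141, -0.0, 1.31]
contact_force: [0.1, -1.5, -1.4]
grip_width: 29.7
```

```bash
python3 - <<'E'
from h import *
look((566,-92))
E
```

```text
6.65 [ 548.2 -159.3   18.8] [ 3.141 -0.     1.31 ] F [ 0.1 -1.5 -1.4] tool in bay [-1.5274e+01 -2.1183e+02 -1.9400e-01]
scene [565.5 -94.2] [110.2  82.1] -0.261 bay [  -2.374 -145.653   -0.194]
top [604.1 -83.1] [27.8 79.4] 0.043 bay [ 3.54330e+01 -1.32019e+02  1.10000e-01]
wrist [ 562.8 -101.8] [94.8 80.9] -0.261 bay [  -4.582 -153.416   -0.194]
```

```bash
python3 - <<'E'
from h import *
arc(0,150,.194,67,5)
E
```

```text
[np.float64(0.0293), np.float64(0.0124)] -0.0124
[np.float64(0.0591), np.float64(0.0237)] -0.0247
[np.float64(0.0894), np.float64(0.0338)] -0.0371
[np.float64(0.12), np.float64(0.0428)] -0.0494
[np.float64(0.1509), np.float64(0.0505)] -0.0618
```

>>> servo_tool --slide '[[0.0293, 0.0124, 0], [0.0591, 0.0237, 0], [0.0894, 0.0338, 0], [0.12, 0.0428, 0], [0.1509, 0.0505, 0]]' --rot '[[0, 0, -0.0124], [0, 0, -0.0247], [0, 0, -0.0371], [0, 0, -0.0494], [0, 0, -0.0618]]' --claw '[30, 30, 30, 30, 30]'

```text
time: 7.42
tool_pos: [565.6, -133.0, 18.7]
tcp_rot: [3.141, 0.0, 1.504]
contact_force: [0.3, -2.2, -0.1]
grip_width: 29.9
```

```bash
python3 - <<'E'
from h import *
look((570,-64),"wrist")
c=capture("scene");bayfit(c)
E
```

```text
7.425 [ 565.6 -133.    18.7] [3.141 0.    1.504] F [ 0.3 -2.2 -0.1] tool in bay [   0.379 -184.398   -0.   ]
scene [570.7 -65.8] [109.1  81.8] -0.066 bay [ 9.72000e-01 -1.16967e+02  1.00000e-03]
top [0. 0.] [0. 0.] -1.571 bay [-572.89   -89.556   -1.504]
wrist [568.9 -73.6] [95.1 80.9] -0.066 bay [-3.90000e-01 -1.24873e+02  1.00000e-03]
v742.png
('wall', 440, array([492. ,  57.7,  42. ]), np.float64(0.4))
('top', 877, array([493. ,  57.7]), np.float64(42.3))
('wall', 365, array([663.5,  46.2,  42. ]), np.float64(0.3))
('top', 1295, array([664.5,  45.7]), np.float64(42.0))
('face y at x=588, yaw', 477, array([ 2.15951e+02, -6.80000e-02]))
('step', 2535, ((590.8712158203125, 238.3998565673828), (51.604331970214844, 160.8096466064453), 88.24066162109375), [[509.70001220703125, 215.10000610351562], [670.4000244140625, 210.10000610351562], [672.0, 261.70001220703125], [511.29998779296875, 266.70001220703125]])
```

```bash
python3 - <<'E'
from h import *
c=capture("wrist");bayfit(c)
E
```

```text
0
0
```

View pics/v742.png

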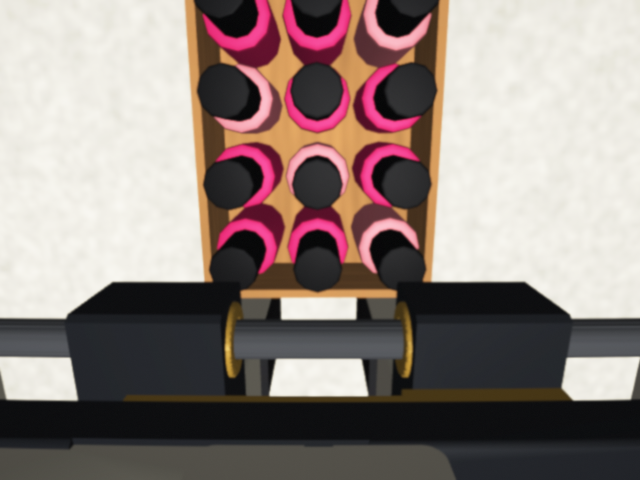

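The tray sits square and centred on both fingers (wrist view, rear wall at row 293), in line with the gap. I'll push straight now.

>>> servo_tool --slide '[[0.04, 0, 0], [0.08, 0, 0], [0.12, 0, 0], [0.16, 0, 0], [0.2, 0, 0]]' --rot '[[0, 0, 0], [0, 0, 0], [0, 0, 0], [0, 0, 0], [0, 0, 0]]' --claw '[30, 30, 30, 30, 30]'

```text
time: 8.3
tool_pos: [568.1, -92.8, 18.7]
tcp_rot: [-3.142, -0.0, 1.501]
contact_force: [1.0, -1.7, -0.1]
grip_width: 29.9
```

>>> servo_tool --slide '[[0.03, 0, 0], [0.06, 0, 0], [0.09, 0, 0], [0.12, 0, 0], [0.12, 0, 0]]' --rot '[[0, 0, 0], [0, 0, 0], [0, 0, 0], [0, 0, 0], [0, 0, 0]]' --claw '[30, 30, 30, 30, 30]'

```text
time: 8.93
tool_pos: [569.8, -68.8, 18.7]
tcp_rot: [-3.142, -0.0, 1.501]
contact_force: [0.1, -0.4, -0.1]
grip_width: 30.0
```

```bash
python3 - <<'E'
from h import *
look((575,0),"scene")
for n in ("scene","wrist"):
    c=capture(n);P=full(c)   # tray walls vs planters in same frame
    d=P[:,:2]-B; bx=np.cos(BY)*d[:,0]+np.sin(BY)*d[:,1]; by=-np.sin(BY)*d[:,0]+np.cos(BY)*d[:,1]
    for lo,hi in ((-80,-60),(-50,-30),(-10,10)):
        q=(by>lo)&(by<hi)&(P[:,2]>30)&(P[:,2]<40)&(abs(bx)<43.5)
        print(n,lo,q.sum(),np.percentile(bx[q],[1,99]).round(1) if q.sum()>10 else "")
E
```

```text
8.925 [569.8 -68.8  18.7] [-3.142 -0.     1.501] F [ 0.1 -0.4 -0.1] tool in bay [ 2.47000e-01 -1.20059e+02 -2.00000e-03]
scene [560.3  13.4] [ 92.3 114.1] 1.481 bay [-14.703 -38.634   1.548]
v892.png
top [613.1   1.5] [32.8  3.6] -0.065 bay [ 3.8721e+01 -4.6972e+01  2.0000e-03]
wrist [574.3  -9.1] [ 95.8 148.6] 1.498 bay [  0.762 -60.228   1.565]
scene -80 163 [-38.2  41.5]
scene -50 177 [-37.1  41.5]
scene -10 139 [-43.4  39.8]
wrist -80 2622 [-39.9  39.8]
wrist -50 3207 [-39.7  40. ]
wrist -10 0
```

View pics/v892.png

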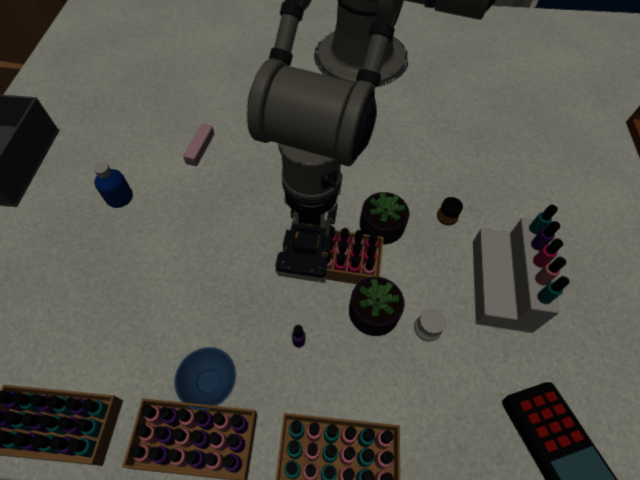

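>>> servo_tool --slide '[[0.03, 0, 0], [0.06, 0, 0], [0.09, 0, 0], [0.12, 0, 0], [0.15, 0, 0]]' --rot '[[0, 0, 0], [0, 0, 0], [0, 0, 0], [0, 0, 0], [0, 0, 0]]' --claw '[30, 30, 30, 30, 30]'

```text
time: 9.8
tool_pos: [571.9, -39.1, 18.8]
tcp_rot: [3.141, -0.0, 1.501]
contact_force: [-0.9, -2.6, -0.0]
grip_width: 30.4
```

```bash
python3 - <<'E'
from h import *
look((575,0))
c=capture("wrist");bayfit(c)
E
```

```text
9.8 [571.9 -39.1  18.8] [ 3.141 -0.     1.501] F [-0.9 -2.6 -0. ] tool in bay [ 3.8800e-01 -9.0297e+01 -3.0000e-03]
scene [561.8  37. ] [ 73.7 114. ] 1.498 bay [-14.808 -15.01    1.565]
top [615.8  41. ] [39.8  8. ] -0.186 bay [38.826 -7.466 -0.119]
wrist [576.3  20.1] [ 94.8 148.4] 1.501 bay [  0.74  -30.919   1.568]
('wall', 9276, array([571.2,  33.3,  42. ]), np.float64(6.7))
('top', 18201, array([514.7,  37.4]), np.float64(42.9))
('wall', 8554, array([658.3,  47.8,  42. ]), np.float64(4.6))
('top', 17882, array([638. ,  29.3]), np.float64(43.0))
```

>>> servo_tool --slide '[[0.03, 0, 0], [0.06, 0, 0], [0.09, 0, 0], [0.12, 0, 0], [0.15, 0, 0]]' --rot '[[0, 0, 0], [0, 0, 0], [0, 0, 0], [0, 0, 0], [0, 0, 0]]' --claw '[30, 30, 30, 30, 30]'

```text
time: 10.62
tool_pos: [574.0, -9.2, 18.7]
tcp_rot: [-3.142, -0.0, 1.501]
contact_force: [0.3, -2.5, -1.0]
grip_width: 30.0
```

>>> servo_tool --slide '[[0.03, 0, 0], [0.06, 0, 0], [0.09, 0, 0], [0.12, 0, 0], [0.15, 0, 0]]' --rot '[[0, 0, 0], [0, 0, 0], [0, 0, 0], [0, 0, 0], [0, 0, 0]]' --claw '[30, 30, 30, 30, 30]'

```text
time: 11.25
tool_pos: [576.1, 20.7, 18.7]
tcp_rot: [-3.142, -0.0, 1.501]
contact_force: [0.1, -1.6, -1.0]
grip_width: 29.8
```

>>> servo_tool --slide '[[0.03, 0, 0], [0.06, 0, 0], [0.09, 0, 0], [0.12, 0, 0], [0.14, 0, 0]]' --rot '[[0, 0, 0], [0, 0, 0], [0, 0, 0], [0, 0, 0], [0, 0, 0]]' --claw '[30, 30, 30, 30, 30]'

```text
time: 11.88
tool_pos: [578.0, 48.6, 18.7]
tcp_rot: [3.142, -0.0, 1.501]
contact_force: [-0.4, -2.2, -0.1]
grip_width: 29.7
```

```bash
python3 - <<'E'
from h import *
look((583,130),"scene")
E
```

```text
11.875 [578.   48.6  18.7] [ 3.142 -0.     1.501] F [-0.4 -2.2 -0.1] tool in bay [ 0.604 -2.334 -0.003]
scene [584.4 130.1] [78.4 82.5] 1.512 bay [ 1.443 79.399  1.579]
v1187.png
top [616.1 152.1] [23.8  4.2] -0.23 bay [ 31.694 103.463  -0.163]
wrist [589.4 107.3] [94.6 96.2] 1.504 bay [ 7.989 56.919  1.571]
```

>>> servo_tool --slide '[[0.03, 0, 0], [0.06, 0, 0], [0.09, 0, 0], [0.12, 0, 0], [0.15, 0, 0]]' --rot '[[0, 0, 0], [0, 0, 0], [0, 0, -0.0005], [0, 0, -0.001], [0, 0, -0.001]]' --claw '[30, 30, 30, 30, 30]'

```text
time: 12.65
tool_pos: [580.3, 78.5, 18.8]
tcp_rot: [3.141, 0.0, 1.504]
contact_force: [-0.3, -2.7, 1.3]
grip_width: 29.9
```

>>> servo_tool --slide '[[0.015, 0, 0], [0.03, 0, 0], [0.045, 0, 0], [0.055, 0, 0], [0.055, 0, 0]]' --rot '[[0, 0, 0], [0, 0, 0], [0, 0, 0], [0, 0, 0], [0, 0, 0]]' --claw '[30, 30, 30, 30, 30]'

```text
time: 13.28
tool_pos: [580.9, 89.3, 18.7]
tcp_rot: [3.141, -0.0, 1.504]
contact_force: [1.3, -0.8, 2.4]
grip_width: 30.2
```

```bash
python3 - <<'E'
from h import *
look((585,155),"scene")
E
```

```text
13.275 [580.9  89.3  18.7] [ 3.141 -0.     1.504] F [ 1.3 -0.8  2.4] tool in bay [ 0.765 38.486  0.   ]
scene [588.2 180.1] [85.3 86.5] 1.553 bay [  1.93  129.499   1.62 ]
v1327.png
top [616.2 196.7] [ 5.  35.9] 0.046 bay [2.8772e+01 1.4793e+02 1.1300e-01]
wrist [584.3 148.4] [94.2 80.9] -0.067 bay [ 0.137 97.603  0.   ]
```

About 5 mm is left. I'll go on in small steps, watching the force.

>>> servo_tool --slide '[[0.008, 0, 0], [0.014, 0, 0], [0.02, 0, 0], [0.022, 0, 0]]' --rot '[[0, 0, 0], [0, 0, 0], [0, 0, 0], [0, 0, 0]]' --claw '[30, 30, 30, 30]'

```text
time: 13.92
tool_pos: [581.0, 93.7, 18.6]
tcp_rot: [-3.141, -0.0, 1.504]
contact_force: [0.1, -1.6, 0.5]
grip_width: 29.9
```

>>> servo_tool --slide '[[0.005, 0, 0], [0.007, 0, 0]]' --rot '[[0, 0, 0], [0, 0, 0]]' --claw '[30, 30]'

```text
time: 14.18
tool_pos: [581.1, 94.8, 18.6]
tcp_rot: [-3.141, 0.0, 1.504]
contact_force: [-0.3, -4.0, -0.8]
grip_width: 30.2
```

>>> servo_tool --slide '[[0.004, 0, 0], [0.006, 0, 0]]' --rot '[[0, 0, 0], [0, 0, 0]]' --claw '[30, 30]'

```text
time: 14.42
tool_pos: [581.2, 94.8, 18.6]
tcp_rot: [-3.141, 0.002, 1.504]
contact_force: [-0.0, -9.1, -1.3]
grip_width: 30.3
```

>>> servo_tool --slide '[[0.003, 0, 0], [0.005, 0, 0]]' --rot '[[0, 0, 0], [0, 0, 0]]' --claw '[30, 30]'

```text
time: 14.68
tool_pos: [581.2, 94.9, 18.6]
tcp_rot: [-3.141, 0.003, 1.505]
contact_force: [-1.0, -12.1, 0.1]
grip_width: 29.7
```

The tool has stalled with 12 N against it, so the tray is on the riser. I'll back off straight, then rise.

>>> servo_tool --slide '[[-0.02, 0, 0], [-0.06, 0, 0], [-0.12, 0, 0], [-0.15, 0, -0.15], [-0.2, 0, -0.45]]' --rot '[[0, 0, 0], [0, 0, 0], [0, 0, 0], [0, 0, 0], [0, 0, 0]]' --claw '[30, 30, 30, 30, 30]'

```text
time: 15.3
tool_pos: [577.0, 56.6, 107.4]
tcp_rot: [-3.136, -0.0, 1.504]
contact_force: [2.0, -0.8, 0.8]
grip_width: 30.4
```

>>> servo_tool --slide '[[-0.3, 0, -0.3], [-0.6, 0, -0.4], [-0.9, 0, -0.4], [-0.95, 0, -0.4], [-0.95, 0, -0.4]]' --rot '[[0, 0, 0], [0, 0, 0], [0, 0, 0], [0, 0, 0], [0, 0, 0]]' --claw '[30, 30, 30, 30, 30]'

```text
time: 15.92
tool_pos: [565.6, -134.8, 188.9]
tcp_rot: [3.141, 0.0, 1.5]
contact_force: [-0.8, 0.9, -0.2]
grip_width: 30.0
```

```bash
python3 - <<'E'
from h import *
o=get_obs();print(o["time"],o["tool_pos"])
for n in ("scene","top","wrist"):
    c=capture(n);save(c,"fin_"+n+".png");P=full(c)
    d=P[:,:2]-B; bx=np.cos(BY)*d[:,0]+np.sin(BY)*d[:,1]; by=-np.sin(BY)*d[:,0]+np.cos(BY)*d[:,1]
    q=(by>48)&(by<158)&(abs(bx)<48)&(P[:,2]>30)&(P[:,2]<40)
    if q.sum()>50:
        r=cv2.minAreaRect(np.c_[bx,by][q].astype(np.float32));print(n,q.sum(),r,np.percentile(by[q],[.5,99.5]),np.percentile(bx[q],[.5,99.5]))
    if n!="wrist":
      for t in ["jar_white","jar_amber","polish_teal","polish_violet","file_block","lotion","tray"]:
        for m in mark_of(t,n)[:1]: print(t,round(m["confidence"],2),np.round(onplane(c,[m["xy"]])[0]))
a=cv2.imread("pics/fin_scene.png")[150:350,280:600];b=cv2.imread("pics/fin_top.png")[100:300,80:400]
cv2.imwrite("pics/fin.png",np.vstack([cv2.resize(a,None,fx=1.5,fy=1.5),cv2.resize(b,None,fx=1.5,fy=1.5)]))
E
```

```text
15.925 [ 565.64018809 -134.83900315  188.85311528]
scene 1050 ((1.1913261413574219, 106.16844177246094), (82.3274917602539, 102.0670394897461), 0.3068179488182068) [ 55.71279505 155.593388  ] [-38.340764    41.93965834]
jar_white 0.55 [685. 132.   0.]
jar_amber 0.84 [467. 181.   0.]
polish_teal 0.79 [398. -59.   0.]
polish_violet 0.73 [727. -78.   0.]
file_block 0.64 [ 355. -322.    0.]
lotion 0.89 [ 487. -453.    0.]
tray 0.92 [592. 167.   0.]
top 883 ((0.7275810241699219, 105.352783203125), (103.09759521484375, 82.4094009399414), 89.79151153564453) [ 54.20546709 154.78633543] [-40.08154595  40.80215077]
jar_white 0.97 [691. 134.   0.]
jar_amber 0.92 [457. 177.   0.]
file_block 0.94 [ 339. -323.    0.]
lotion 0.96 [ 478. -446.    0.]
tray 0.96 [589. 162.   0.]
```

View pics/fin.png

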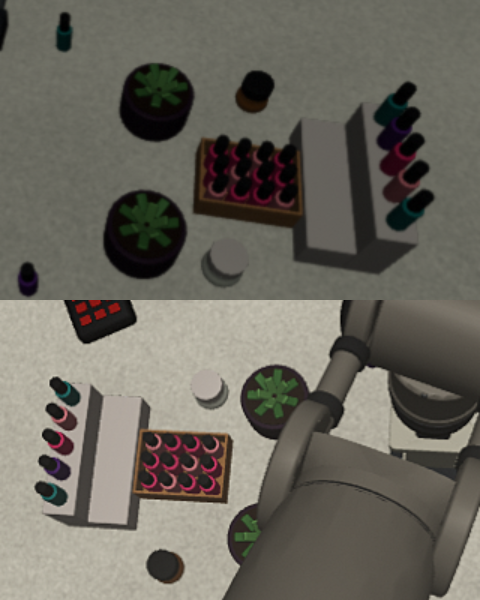

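The tray's end is flush against the riser and square to it: its rear edge is at bay y≈55 mm and yaw is within 0.005 rad. The jars haven't moved.

```bash
python3 -c "
from plant import *
print(close_job())"
```

```text
the job is handed in; nothing more can be done
None
```

The tray is through the gap with its end against the white riser. I handed the job in at about 17 s of robot time, with the gripper backed off and raised clear. I pushed only on the tray's rear wall with two part-open fingers: a gentle curve to line it up with the bay, then straight through until the tool stalled at about 12 N.

**Tray position:** the last depth checks, from the scene and top cameras, put its rear edge at bay y of about 54–56 mm (55 expected). It was 0.7–1.2 mm off centre and turned by no more than 0.005 rad. The sideways force stayed at noise level (about 1 N), so I saw no sign of it touching the planters.

**Other things on the counter:**
- **Seen by both cameras:** the jars, buffer block and lotion bottle were where they started, to within the networks' spread of about 8 mm.
- **Scene camera only:** the top camera did not report the teal and violet bottles at the end, probably because the arm blocked its view. The scene camera still put both within about 10 mm of their start.

**Disagreements:** the two cameras differ by about 1–2 mm. The networks' tray mark (y 162–167) is a few mm past the roughly y 160 that a tray resting on the riser should give. For the final position I relied on the depth fit and the contact force.

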